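Turn a painted plate over on the flip ramp

TASK

The oblong sample plate is dry on its white painted face; turn it over for its other side. Pick it off its stand by its long edges, hold it level just above the top edge of the sheet-metal ramp with one short end lapping over that edge and the rest out over the tray, and let it drop, so that it tips over the edge and comes to rest in the tray white face down. Leave the square plate where it is.

Things in the scene. Friction and masses are not known exactly. Their poses are not given: they have to be found in the camera images.
- panel_mid (a point): Centre (half-way up) of the oblong plate: aluminium, 80 mm long (its x), 50 wide (its y), 6 thick, 45 to 90 g, white painted face up at first (its +z). It lies loose and level on a round stand: head 36 mm across, top 45 mm above the table, on a 20 mm column over an 80 mm wide, 8 mm thick foot, so fingers can reach down past both long edges. White layer on top face only.
- ramp_edge (a point): Middle of the ramp's top edge, on top of its 6 mm round bead, 170 mm above the table; fixed. The edge runs 50 mm each way along y; the sheet falls 40 degrees to -x; to +x (level) is open air over the tray. A level plate, long side along x, centre 10 to 35 mm to +x of the edge, underside 5 to 40 mm above it, flips when let go.
- tray_floor (a point): Centre of the floor of the fixed catch tray below the ramp edge, 4 mm above the table, axes as ramp_edge. It lies 40 mm to +x of the edge seen from above; floor 200 mm (x) by 150 mm (y), walls 20 mm high above it; the 60 mm to -x of the edge lie beneath the ramp.
- square_mid (a point): Centre of the other plate: same make, but square, 50 by 50 by 6 mm, white face up, on a stand like the first. It is a bystander.

How it is judged:
On the way:
1. the oblong plate, let go and still painted side up, strikes the top edge of the ramp (contact force between panel and flipper above 0.1 N and contact force between panel and the fingers below 0.05 N and height (world z) of panel_mid above 0.12 m and distance between panel_mid and ramp_edge below 0.06 m and angle between panel_mid's own z axis and vertical below 1.3 rad).
At the end, for the whole second after the job is handed in: The oblong plate lies at rest on the tray floor, painted face down and flat within 10 degrees, its centre inside the tray's walls and less than 12 mm above the floor (angle between panel_mid's own z axis and vertical above 2.96 rad and z of panel_mid in the frame of tray_floor below 0.012 m and x of panel_mid in the frame of tray_floor between -0.1 and 0.1 m and y of panel_mid in the frame of tray_floor between -0.075 and 0.075 m and linear speed of panel below 0.02 m/s and angular speed of panel below 0.2 rad/s); the robot touches nothing.
It fails at once if the square plate is moved by more than 25 mm (distance of square_mid from where it was at the start of the episode above 0.025 m).
It also fails if it takes over 40 s, if anything falls off the work surface, if the arm or the gripper's body presses on something with over 40 N, if the wrist force passes 120 N, or if a joint passes its speed limit or range.

ROBOT

A 6-joint arm with a two-finger parallel gripper is mounted at the origin on the work surface. World frame = base frame: x ahead of the robot, y to its left, z up, the work surface at z = 0. Lengths are in m, angles in rad, forces in N, time in s.
With the tool pointing down it reaches from about 0.275 to 0.825 m from the base axis. Payload 4.9 kg.
Tool frame: the origin (TCP) lies midway between the tips of the shut fingers; the grasp point (between the pads) lies 19 mm behind it (grip_point_offset is the distance from the TCP to the grasp point, in m); z points along the fingers, y is the line along which they close (so a half turn about z gives the same grasp; the last joint's range is limited). The gripper opens to 85 mm and grips with 20 to 120 N. Pads are 22 mm wide; open, the fingers measure 114 mm over their backs; the gripper's body (76 mm by 85 mm) begins 54 mm behind the grasp point. The pads swing forward as they close: fully open they stand 13 mm farther back than shut.
Start: joints at [-1.237, 0.326, -0.193, 1.052, 0, 1.437], TCP at [0.248, -0.491, 0.231] pointing down, gripper open.
Joint ranges: [-2.65, 2.65], [-0.97, 1.79], [-1.3, 1.35], [-1.93, 2.1], [-1.47, 1.37], [-3.14, 3.14]. Speed limits (rad/s): [2.57, 2.57, 3.14, 3.14, 3.14, 3.14].

INTERFACE

Orientations are given as a rotation vector (axis times angle).
In Python, from cell import * gives the robot as it stands. Calls block until the motion is done:
- movep(position, orientation): joint-space move of the TCP to a pose.
- move_l(position, velocity=0.15, rot=None, until_force=None): straight line of the TCP; rot=None keeps the orientation; velocity is the mean speed in m/s. With until_force (N) it stops when the force on the tool has changed by that much, and returns True; else False.
- set_joints(angles): joint-space move.
- let_go() and grab(newtons=None): open the fingers fully, or close them until they stop; newtons is the grip in N (None keeps the last).
- sleep(seconds).
- ik(position, orientation): joint angles nearest the present ones, or None.
- get_state(): the state.
- grab_frame(name): name is "side" or "top" or "wrist"; returns a dict with "img" (384x512x3 uint8, red, green, blue), "fx", "fy", "cx", "cy" (pixels), "cam_to_world" (4x4, takes a point from camera to world coordinates); the wrist camera has in their place "T_tool_cam" (4x4, takes a point from camera to tool coordinates, whose origin is the TCP and whose axes are the flange's). Camera axes: x right, y down, z forward; pixel columns grow to the right and rows downward; lengths in m; the calibration is good to about 2 mm. The wrist camera is an equidistant fisheye: a pixel r from the principal point sees the ray r / f radians off the axis. A picture is of the moment at which its call begins: read the wrist's pose just before it. There is no depth.
A pose or a line that the arm cannot do raises MotionError and nothing moves.
- sign_off(): hands the job in; it is judged then, once.
Trained networks look in the newest picture that a camera, given by its name, has taken for a name from the list of things; names that differ only in an ending like _2 or _b are one class to them, and where a whole thing is asked for, a point or a joint stands for the part that bears it (a point fixed in the world has none). Each returns a list of dicts, best first, with "score" (0 to 1); they miss things now and then, are a little off and sometimes report something else, mostly with a low value. They report only what shows in the picture. A call takes as long as a camera call.
- spot_in(camera, name): "centre" ([column, row] in pixels, amid what is visible of it).
- silhouettes(camera, name): "mask" (384x512 bool, what is visible of it) and "centre" ([column, row] in pixels, amid what is visible of it).
- tip_of(camera, name): "centre" ([column, row] in pixels: a listed point, or the origin of a listed thing).
The state is a dict: "clock": time; "q": joint angles; "joint_velocities": joint speeds; "tau": joint torques, N m; "position": TCP position; "eef_rot": TCP orientation; "contact_force": force on the tool from outside, world axes, zero at the start; "wrist_torque": the same for the moment, N m; "finger_gap": opening from 0.0 (shut) to 1.0 (fully open); "grasp_force": force on a finger pad.
Only numpy, scipy, OpenCV 4.12 (cv2) and the standard library are available. Lean on these libraries where they do the work, as an engineer would, in place of code of your own. Each camera call takes 0.05 s, during which the arm holds its last target. There are 200 camera calls.

## Working session

There is one attempt and no reset: what is moved stays moved. The work goes in short steps, each a Python script; the robot and the scene stay as the last script left them, time stands still between calls to the robot, and variables do not carry over. Pictures are saved under pics/ and viewed, at most 10 in all, crops included, and the job is handed in when it is done.

```bash
mkdir -p pics; cat > h.py <<'E'
from cell import *
import numpy as np, cv2
def ray(f,px):
    T=f["cam_to_world"]; d=np.array([(px[0]-f["cx"])/f["fx"],(px[1]-f["cy"])/f["fy"],1.])
    return T[:3,3],T[:3,:3]@d
def onz(f,px,z):
    o,d=ray(f,px); return o+d*(z-o[2])/d[2]
def tri(fa,pa,fb,pb):
    o,d=ray(fa,pa);p,e=ray(fb,pb); d=d/np.linalg.norm(d);e=e/np.linalg.norm(e)
    s=np.linalg.lstsq(np.c_[d,-e],p-o,rcond=None)[0]; a=o+s[0]*d;b=p+s[1]*e
    return (a+b)/2,np.linalg.norm(a-b)
E
python3 - <<'E'
from h import *
F={}
for c in("side","top"):
    F[c]=grab_frame(c); 
    for n in("panel_mid","square_mid","ramp_edge","tray_floor"):
        print(c,n,[(np.round(r["centre"]),round(r["score"],2)) for r in tip_of(c,n)][:3])
    for n in("panel_mid","square_mid"):
        for r in silhouettes(c,n)[:2]:
            m=r["mask"].astype(np.uint8); cs=max(cv2.findContours(m,0,2)[0],key=cv2.contourArea)
            print(" sil",n,round(r["score"],2),np.round(r["centre"]),m.sum())
            if c=="top":
                b=cv2.boxPoints(cv2.minAreaRect(cs)); print(np.round([onz(F[c],p,.051) for p in b],4))
    np.save(c+".npy",F[c],allow_pickle=True)
cv2.imwrite("pics/both.png",cv2.resize(np.vstack([F["top"]["img"],F["side"]["img"]])[:,:,::-1],(400,600)) if 0 else cv2.resize(np.hstack([F["top"]["img"],F["side"]["img"]])[:,:,::-1],(800,300)))
cv2.imwrite("pics/top.png",cv2.resize(F["top"]["img"][:,:,::-1],(800,600)))
s=get_state();print(s["position"],s["eef_rot"],s["finger_gap"])
E
```

```text
side panel_mid [(array([259., 169.]), 0.74)]
side square_mid [(array([292., 197.]), 0.6)]
side ramp_edge [(array([201., 224.]), 0.83)]
side tray_floor [(array([188., 285.]), 0.62), (array([292., 198.]), 0.48)]
 sil panel_mid 0.77 [264. 170.] 309
 sil square_mid 0.68 [292. 198.] 269
top panel_mid [(array([371., 164.]), 0.75)]
top square_mid [(array([321., 215.]), 0.63)]
top ramp_edge [(array([178., 170.]), 0.74)]
top tray_floor [(array([187., 163.]), 0.6)]
 sil panel_mid 0.56 [372. 163.] 745
[[ 0.5475 -0.2455  0.051 ]
 [ 0.6239 -0.2701  0.051 ]
 [ 0.6086 -0.3191  0.051 ]
 [ 0.5323 -0.2943  0.051 ]]
 sil square_mid 0.73 [189. 178.] 7880
[[0.395  0.2229 0.051 ]
 [0.6821 0.2114 0.051 ]
 [0.6721 0.0508 0.051 ]
 [0.3857 0.066  0.051 ]]
 sil square_mid 0.59 [321. 215.] 435
[[ 0.4583 -0.1331  0.051 ]
 [ 0.4915 -0.1713  0.051 ]
 [ 0.4551 -0.2027  0.051 ]
 [ 0.4221 -0.1645  0.051 ]]
[ 0.24802555 -0.49091915  0.23130476] [3.05601896e+00 7.28105490e-01 1.26854751e-05] 0.9990650989735731
```

View pics/both.png

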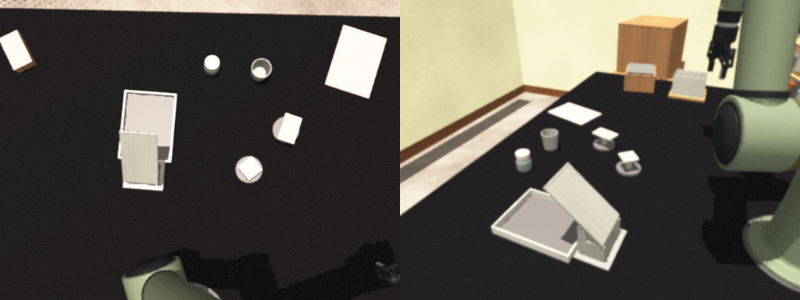

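View pics/top.png

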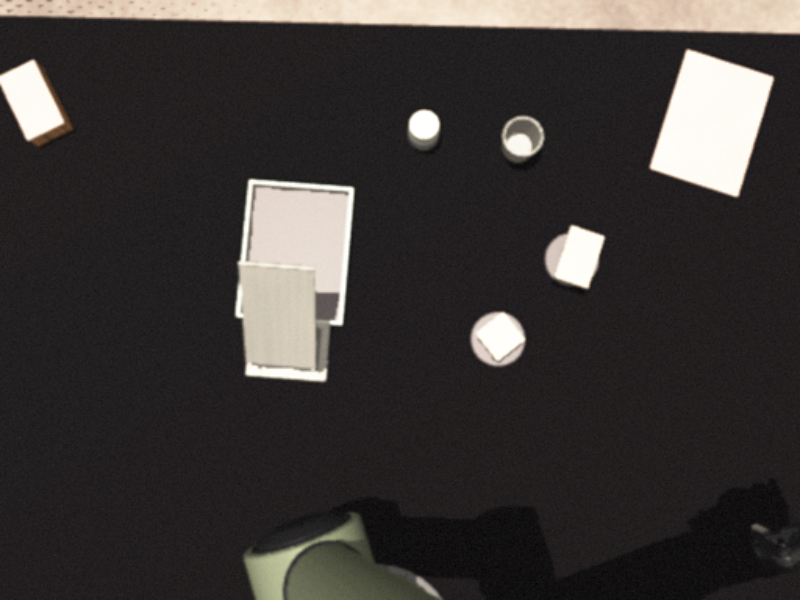

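The top view shows the oblong plate at about (580,257) in the enlarged picture and the square one at (500,337). The ramp's top edge runs from (240,264) to (316,267), with the tray above it, so ramp +x is roughly world +x. The networks' points agree, apart from the bogus first mask for square_mid.

```bash
python3 - <<'E'
from h import *
t=np.load("top.npy",allow_pickle=True).item();s=np.load("side.npy",allow_pickle=True).item()
for n,a,b,z in(("panel",(371,164),(259,169),.048),("square",(321,215),(292,197),.048),("edge",(178,170),(201,224),.17),("tray",(187,163),(188,285),.004)):
    print(n,np.round(tri(t,a,s,b),4) if 0 else [np.round(v,4) for v in tri(t,a,s,b)],np.round(onz(t,a,z),4))
k=.64
c=[onz(t,np.array(p)*k,.024) for p in((250,181),(353,187),(342,324),(237,316))]
for i in range(4): d=c[(i+1)%4]-c[i]; print(np.round(c[i],3),np.linalg.norm(d),np.degrees(np.arctan2(d[1],d[0])))
e=[onz(t,np.array(p)*k,.17) for p in((240,264),(316,267))]; d=e[1]-e[0]; print(np.round(e,3),np.linalg.norm(d),np.degrees(np.arctan2(d[1],d[0])),(e[0]+e[1])/2)
g=grab_frame("wrist"); print(g["fx"],g["fy"],g["cx"],g["cy"]);print(np.round(g["T_tool_cam"],3))
E
```

```text
panel [array([ 0.5803, -0.2823,  0.0533]), np.float64(0.0075)] [ 0.5775 -0.2845  0.048 ]
square [array([ 0.4569, -0.1701,  0.0564]), np.float64(0.0004)] [ 0.4574 -0.1711  0.048 ]
edge [array([0.5378, 0.1391, 0.1652]), np.float64(0.0012)] [0.5378 0.1385 0.17  ]
tray [array([0.5737, 0.1444, 0.0124]), np.float64(0.001)] [0.5753 0.1459 0.004 ]
[0.684 0.211 0.024] 0.1571082080763548 -91.99410591936874
[0.679 0.054 0.024] 0.20875296987366435 177.27871256576026
[0.47  0.064 0.024] 0.15776140696637078 87.09013689306235
[0.478 0.222 0.024] 0.2062408895492402 -2.906030761762844
[[0.539 0.189 0.17 ]
 [0.537 0.089 0.17 ]] 0.10003736052544623 -90.85108232265111 [0.53791261 0.1386743  0.17      ]
297.3186396354542 297.3186396354542 257.08239526207217 192.05999274514673
[[ 0.    -0.945 -0.327  0.084]
 [ 1.     0.     0.001  0.001]
 [-0.001 -0.327  0.945 -0.144]
 [ 0.     0.     0.     1.   ]]
```

```bash
cat >> h.py <<'E'
from scipy.spatial.transform import Rotation as R
def down(psi): return (R.from_euler("z",psi)*R.from_euler("x",np.pi)).as_rotvec()
def wonz(st,g,px,z):
    T=np.eye(4);T[:3,:3]=R.from_rotvec(st["eef_rot"]).as_matrix();T[:3,3]=st["position"];T=T@g["T_tool_cam"]
    v=(np.array(px,float)-[g["cx"],g["cy"]])/g["fx"];r=np.linalg.norm(v)+1e-9
    d=T[:3,:3]@np.r_[v/r*np.sin(r),np.cos(r)]
    return T[:3,3]+d*(z-T[2,3])/d[2]
def wpanel(z,name):
    st=get_state();g=grab_frame("wrist");cv2.imwrite("pics/%s.png"%name,g["img"][:,:,::-1])
    for r in silhouettes("wrist","panel_mid")[:2]:
        cs=max(cv2.findContours(r["mask"].astype(np.uint8),0,2)[0],key=cv2.contourArea)
        P=np.array([wonz(st,g,p[0],z)[:2] for p in cs]); (c,w,_)=rr=cv2.minAreaRect((P*1000).astype(np.float32))
        b=cv2.boxPoints(rr);e=[b[1]-b[0],b[2]-b[1]];e=max(e,key=np.linalg.norm);e=e*np.sign(e[0])
        print("panel",round(r["score"],2),np.round(c,1),np.round(w,1),"yaw",np.degrees(np.arctan2(e[1],e[0])))
    for r in tip_of("wrist","panel_mid")[:2]: print("tip",r["score"],np.round(r["centre"]),np.round(wonz(st,g,r["centre"],z-.003),4))
    return st,g
E
python3 - <<'E'
from h import *
p=np.radians(-17.9)
print(ik([.578,-.282,.18],down(p)),ik([.578,-.282,.026],down(p)),ik([.56,.138,.21],down(np.radians(-2.5))))
movep([.578,-.282,.18],down(p)); wpanel(.051,"w1"); print(get_state()["clock"])
E
```

```text
[-5.68604909e-01  5.32978365e-01 -4.53272775e-03  1.03328523e+00
  4.44089210e-16  2.88540168e+00] [-5.68604909e-01  6.83014744e-01 -1.69644341e-01  7.18137242e-01
  4.44089210e-16  2.88540168e+00] [ 1.13654636e-01  3.89864548e-01 -1.54864682e-01  1.02606710e+00
  4.44089210e-16 -2.98430479e+00]
panel 0.24 [ 458.3 -171.3] [50.8 54.8] yaw -49.82547
tip 0.6 [259. 183.] [ 0.5756 -0.2848  0.048 ]
2.3667
```

View pics/w1.png

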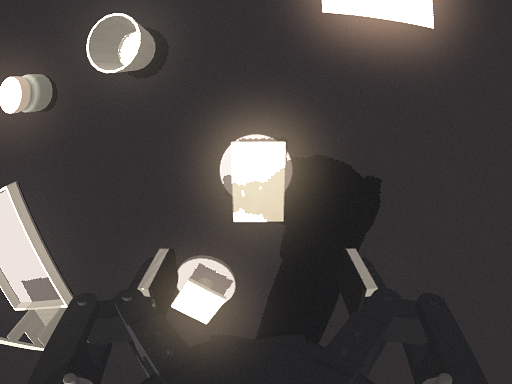

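The wrist picture shows the oblong plate with its corners near (231,141), (285,141), (284,222) and (233,222). The mask network confused it with the square plate. I'll project the corners and use the grasp turned by a half, which keeps joint 6 near zero.

```bash
python3 - <<'E'
from h import *
st=get_state();g=grab_frame("wrist")
c=np.array([wonz(st,g,p,.051) for p in((231,141),(285,141),(284,222),(233,222))])[:,:2]
m=c.mean(0); d=c[0]+c[1]-c[2]-c[3]; yaw=np.arctan2(d[1],d[0])
print(np.round(m,4),np.degrees(yaw),[np.linalg.norm(c[(i+1)%4]-c[i]).round(4) for i in range(4)])
if np.hypot(*(m-[.578,-.282]))<.008 and abs(np.degrees(yaw)+17.9)<4:
    o=down(yaw+np.pi)
    print(ik([*m,.09],o))
    movep([*m,.14],o); move_l([*m,.025],.12); print("contact",get_state()["contact_force"])
    grab(40); s=get_state(); print(s["finger_gap"],s["grasp_force"])
    move_l([*m,.12],.1); s=get_state(); print(s["clock"],s["finger_gap"],s["grasp_force"],s["contact_force"],s["position"])
    for n in("side",):
        cv2.imwrite("pics/held.png",cv2.resize(grab_frame(n)["img"][110:260,170:370,::-1],(800,600)))
E
```

```text
[ 0.5766 -0.2851] -17.553195963940087 [np.float64(0.0501), np.float64(0.0822), np.float64(0.0516), np.float64(0.0821)]
[-0.57388267  0.61113033 -0.11496178  0.84470422  0.         -0.2675216 ]
contact [-0.35079051  0.52597394 -0.40282677]
0.5727271475646273 41.403130888938904
7.7167 0.5731714142763757 41.40210807323456 [ 0.51536055 -0.34703522 -1.11338801] [ 0.57603833 -0.28476826  0.11913914]
```

View pics/held.png

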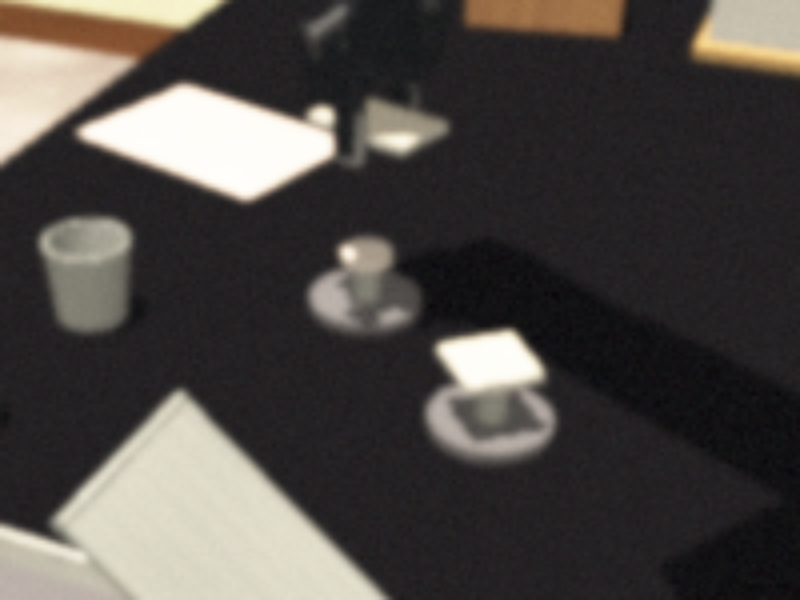

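The plate is held level (dark underside visible at about (400,125)), the stand is empty and the square plate is untouched. Moving over the ramp, then a close check.

```bash
python3 - <<'E'
from h import *
o=down(np.radians(178))
movep([.576,-.283,.26],down(np.radians(162.45))); movep([.560,.138,.26],o)
st=get_state();g=grab_frame("wrist");cv2.imwrite("pics/w2.png",g["img"][:,:,::-1])
for n,z in(("ramp_edge",.17),("panel_mid",.286)):
    for r in tip_of("wrist",n)[:2]: print(n,r["score"],np.round(r["centre"]),np.round(wonz(st,g,r["centre"],z),4))
print(st["clock"],st["finger_gap"],st["position"])
move_l([.560,.138,.172],.1)
for c in("side","wrist"): 
    i=grab_frame(c)["img"][:,:,::-1]; 
    if c=="side": i=cv2.resize(i[150:300,110:310],(512,384))
    cv2.imwrite("pics/p_%s.png"%c,i)
a,b,c=[cv2.imread("pics/%s.png"%n) for n in("w2","p_wrist","p_side")]
cv2.imwrite("pics/mont.png",cv2.resize(np.vstack([np.hstack([a,b]),np.hstack([c,c*0])]),(800,600)))
E
```

```text
ramp_edge 0.56 [260. 170.] [0.5385 0.1388 0.17  ]
9.9417 0.574531235206875 [0.56038792 0.13703496 0.25978821]
```

View pics/mont.png

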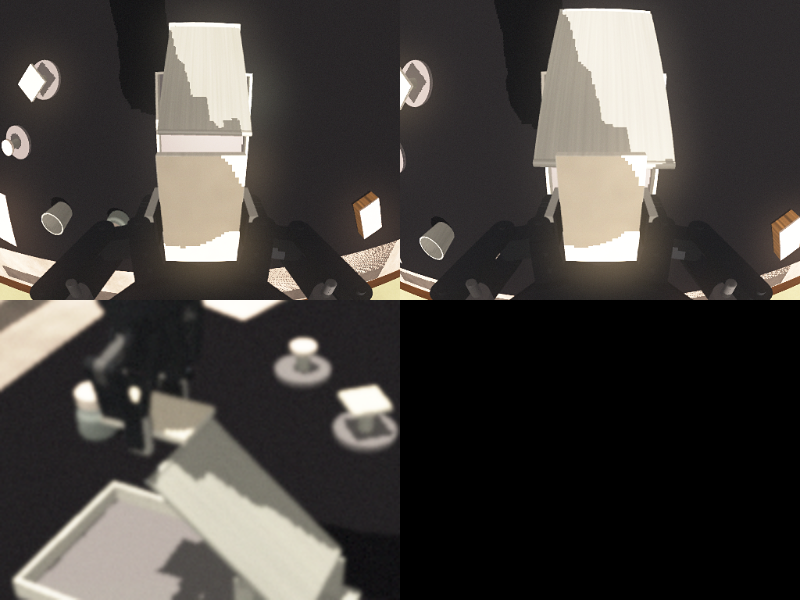

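The wrist view shows the plate's near end at row ≈153 overlapping the ramp edge at row ≈163, parallel and sideways centred. The wrist measurement of the edge (0.5385, 0.139) confirms the top view. I'll check the plate centre from its corners and, if it's within the window, let go.

```bash
python3 - <<'E'
from h import *
st=get_state();g=grab_frame("wrist")
z=st["position"][2]+.026
c=np.array([wonz(st,g,p,z) for p in((200,196),(313.6,196),(305,335),(211,335))])[:,:2]; m=c.mean(0)
print(np.round(c,3),m,st["position"])
if .013<m[0]-.538<.031:
    let_go(); sleep(.6)
    p=get_state()["position"]; print(get_state()["clock"]); move_l([p[0],p[1],.30],.2); sleep(.3)
    t=grab_frame("top")["img"][90:240,120:320,::-1]; s=grab_frame("side")["img"][180:330,110:310,::-1]
    cv2.imwrite("pics/end.png",cv2.resize(np.hstack([t,s]),(800,300)))
    cv2.imwrite("pics/endw.png",grab_frame("wrist")["img"][:,:,::-1])
E
```

```text
[[0.518 0.114]
 [0.52  0.163]
 [0.603 0.163]
 [0.601 0.11 ]] [0.56065483 0.13736115] [0.5606085  0.13808215 0.17282571]
12.3333
```

```bash
python3 -c "
import cv2,numpy as np
a=cv2.imread('pics/end.png');b=cv2.imread('pics/endw.png')
b=cv2.resize(b,(400,300));cv2.imwrite('pics/fin.png',np.vstack([a,np.hstack([b,b*0])]))"
```

```text
(no output)
```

View pics/fin.png

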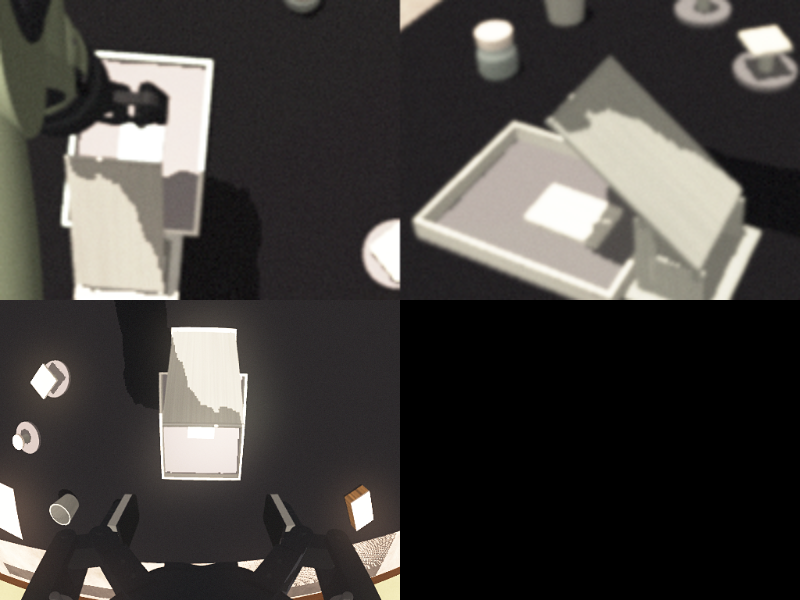

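The plate lies flat in the tray, near (575,215) in the side crop, but it looks bright. I'll compare colours to tell paint from bare aluminium.

```bash
python3 - <<'E'
from h import *
s=grab_frame("side")["img"]; f=lambda x,y:s[int(180+y/2)-1:int(180+y/2)+2,int(110+(x-400)/2)-1:int(110+(x-400)/2)+2].reshape(-1,3).mean(0).round()
for n,p in(("tray plate",(560,208)),("tray plate2",(585,215)),("tray plate shade",(606,230)),("square",(770,40)),("tray floor",(500,200)),("jar",(493,35))): print(n,f(*p))
t=np.load("side.npy",allow_pickle=True).item()["img"]; print("orig panel",t[168:171,262:266].reshape(-1,3).mean(0),"orig square",t[196:199,291:294].reshape(-1,3).mean(0))
w=cv2.imread("pics/endw.png")[:,:,::-1]
print("wrist plate",w[(432-300)*384//300,int(200*1.28)],"sq",w[int(80*1.28),int(45*1.28)],"floor",w[int(150*1.28),int(200*1.28)])
movep([.45,-.05,.35],down(np.radians(178)))
h=grab_frame("top")["img"]; print(get_state()["clock"])
cv2.imwrite("pics/fin2.png",cv2.resize(np.hstack([h[90:240,120:270],s[240:315,150:225].repeat(2,0).repeat(2,1)])[:,:,::-1],(800,400)))
E
```

```text
tray plate [254. 254. 252.]
tray plate2 [255. 254. 252.]
tray plate shade [142. 137. 125.]
square [254. 254. 248.]
tray floor [188. 177. 170.]
jar [255. 254. 251.]
orig panel [254.08333333 253.66666667 247.5       ] orig square [254.55555556 254.         248.11111111]
wrist plate [255 255 255] sq [255 255 253] floor [244 237 231]
14.5667
```

View pics/fin2.png

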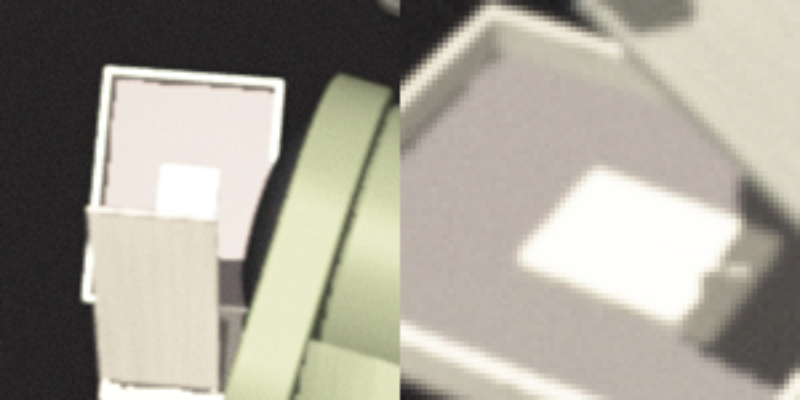

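Sunlit surfaces saturate, so I'll compare shaded colours: the painted face while it was held in shadow against the face now up in the tray.

```bash
python3 - <<'E'
from h import *
f=lambda i,x,y,r=3:i[y-r:y+r+1,x-r:x+r+1].reshape(-1,3).mean(0).round()[::-1]
p=cv2.imread("pics/p_side.png"); k=1.28
print("white face shaded, side",f(p,int(180*k),int(112*k)),"floor shaded",f(p,int(190*k),int(258*k)),"ramp shaded",f(p,int(215*k),int(150*k)))
e=cv2.imread("pics/end.png"); print("tray plate shaded",f(e,606,228,2),"floor shaded",f(e,622,240,2), "ramp shaded", f(e,610,90))
# shade the plate with the gripper and look from above
movep([.63,.138,.26],down(np.radians(178)))
g=grab_frame("wrist")["img"][:,:,::-1]; cv2.imwrite("pics/shade.png",g)
w=cv2.imread("pics/w2.png"); print("wrist white shaded",f(w,256,240),"bright part",f(w,int(190*k),int(250*k)))
cv2.imwrite("pics/sh2.png",cv2.resize(np.hstack([g,grab_frame("side")["img"][:,:,::-1]]),(800,300)))
print(get_state()["clock"])
E
```

```text
white face shaded, side [160. 150. 130.] floor shaded [81. 78. 75.] ramp shaded [124. 121. 110.]
tray plate shaded [155. 149. 135.] floor shaded [80. 77. 73.] ramp shaded [123. 121. 110.]
wrist white shaded [200. 183. 158.] bright part [255. 255. 251.]
15.7333
```

View pics/sh2.png

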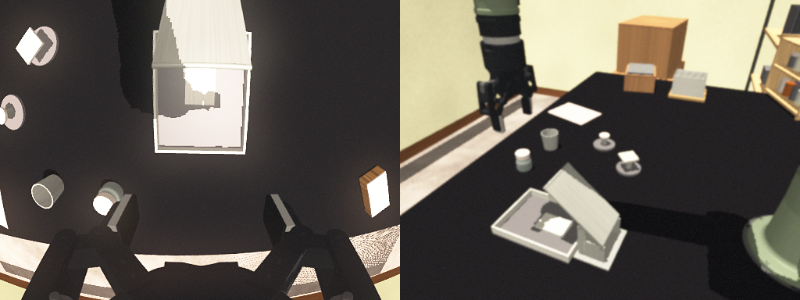

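```bash
python3 - <<'E'
import cv2
g=cv2.imread("pics/shade.png");w=cv2.imread("pics/w2.png");k=1.28
for x,y in((190,102),(200,102),(212,100)): print(g[int(y*k),int(x*k)][::-1])
print("white shaded:",[w[int(y*k),int(x*k)][::-1] for x,y in((180,180),(200,200),(210,220))])
b=g[110:145,230:290]; cv2.imwrite("pics/z.png",cv2.resize(b,(600,350),interpolation=0))
E
```

```text
[215 207 189]
[218 208 190]
[220 211 191]
white shaded: [array([193, 176, 150], dtype=uint8), array([198, 184, 159], dtype=uint8), array([202, 184, 158], dtype=uint8)]
```

View pics/z.png

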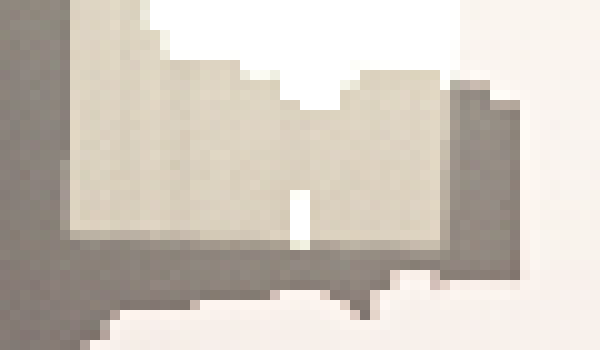

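The face now up shows brushed streaks and the metal's cooler tint (blue/red 0.87, against 0.80 for the shaded paint and 0.89 for the ramp sheet). That means bare aluminium is up and the paint is down.

```bash
python3 -c "
from cell import *
print(sign_off())"
```

```text
the job is handed in; nothing more can be done
None
```

I dropped the oblong plate over the ramp edge and it lies flat in the tray. Its shaded colour and brushed texture say it is white face down. The square plate was left where it was, and the job is handed in (the call returned no verdict).

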